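# Put the letter scale's test weights away

## Robot

A 6-joint arm with a two-finger parallel gripper is mounted at the origin on a cart in front of the work surface, level with it; the furniture and walls round the work are solid. World frame = base frame: x ahead of the robot, y to its left, z up, the work surface at z = 0. Lengths are in m, angles in rad, forces in N, time in s.
With the tool pointing down it reaches from about 0.375 to 0.9 m from the base axis. Payload 3.1 kg.
Tool frame: the origin (TCP) lies between the finger pads; the fingertips stand 11 mm ahead of it and the grasp point (between the pads) lies 8 mm behind it; z points along the fingers, y is the line along which they close (so a half turn about z gives the same grasp; the last joint's range is limited). The gripper opens to 87 mm and grips with 3 to 60 N. Pads are 19 mm wide; open, the fingers measure 117 mm over their backs; the gripper's body (75 mm by 190 mm) begins 51 mm behind the grasp point.
Start: joints at [1.06, 0.527, 1.433, -0, 1.181, -0.178], TCP at [0.204, 0.591, 0.234] pointing down, gripper open.
Joint ranges: [-3.08, 3.08], [-0.75, 2.2], [0.22, 2.44], [-1.43, 4.57], [0, 2.65], [-2.85, 2.85]. Speed limits (rad/s): [2.79, 2.79, 3.14, 3.14, 3.14, 3.14].

## Interface

Orientations are given as a unit quaternion [x, y, z, w].
In Python, from rig import get_obs, camera, hand_in gives the robot as it stands.
- The arm moves only by the shell command python3 -m pendant 'ROWS' [FORCE]. ROWS is JSON, a list that holds one entry, the list of rows, each a list of 7 numbers: the shift along the tool's x, y, z in m, then the turn, a rotation vector about the tool's x, y, z in degrees, then the opening, from 0 (shut) to 1 (fully open). In form: [[[x, y, z, ax, ay, az, fingers], ...]]. A call has exactly 5 rows; each row shifts and turns the commanded pose from where the row before left it, along the tool's axes as they then stand; what a row does not reach is not made up. A row lasts 1/8 s, in which the tool goes at most 62.5 mm and 10.7 degrees, less where a joint would pass 70% of its speed; a pose out of reach is approached as far as the arm can. A call with a gripper value outside its range is refused whole. The fingers move at their own pace and stop on an object; FORCE is the grip in N (left out, the last holds). Time passes only in rows, so rows that do not move let the fingers close, or fill a call up. It gives the time, the measured TCP pose, the force, the opening and the grip force at its end, in the units of the state.
- get_obs(): the state, without advancing time (a new reading comes with each control period).
- camera(name): name is "side" or "top" or "wrist"; returns a dict with "img" (480x640x3 uint8, red, green, blue), "intrinsics" (3x3 intrinsics, pixels), "k1" (the pictures are not rectified: a ray, as slopes to the right and down, at radius r is drawn at 1 + k1 r^2 times it, then the intrinsics apply), "R" (3x3) and "t" (3): a world point X has camera coordinates R X + t; the wrist camera has in their place "T_tool_cam" (4x4, takes a point from camera to tool coordinates, whose origin is the TCP and whose axes are the flange's). Camera axes: x right, y down, z forward; pixel columns grow to the right and rows downward; lengths in m; the calibration is good to about 2 mm. A picture is of the moment at which its call begins: read the wrist's pose just before it. There is no depth.
- hand_in(): hands the job in; it is judged then, once.
The state is a dict: "time": time; "q": joint angles; "joint_velocities": joint speeds; "joint_torque": joint torques, N m; "position": TCP position; "tool_rot": TCP orientation; "ft_force": force on the tool from outside, world axes, zero at the start; "moment": the same for the moment, N m; "grip_width": finger opening in m; "grip_force": force on a finger pad.
Only numpy, scipy, OpenCV 4.12 (cv2) and the standard library are available. Lean on these libraries where they do the work, as an engineer would, in place of code of your own. Each camera call takes 0.05 s, during which the arm holds its last target. There are 200 camera calls.

## Task

The morning check of the letter scale is done and its four steel test weights still stand in a stack on the platter. Take the stack apart from the top, one weight after another, and put each weight into its own open wooden case, the one whose round pocket fits it, so that it ends upright and fully down in the pocket. These are precision weights: set them down, and never let one drop or fall from the stack.

Things in the scene. Friction and masses are not known exactly. Their poses are not given: they have to be found in the camera images.
- weight_500: 500 g test weight, largest and lowest: plain solid stainless steel cylinder with flat ends, 54 mm in diameter and 28 mm high, 500 g. Origin at the centre of its underside, z up along its axis. Loose; nothing but its own weight joins it to its neighbours.
- weight_200: 200 g test weight, second largest, standing on the 500 g weight: plain solid stainless steel cylinder with flat ends, 38 mm in diameter and 22.5 mm high, 200 g. Origin at the centre of its underside, z up along its axis. Loose; nothing but its own weight joins it to its neighbours.
- weight_100: 100 g test weight, second smallest, standing on the 200 g weight: plain solid stainless steel cylinder with flat ends, 27 mm in diameter and 22.3 mm high, 100 g. Origin at the centre of its underside, z up along its axis. Loose; nothing but its own weight joins it to its neighbours.
- weight_50: 50 g test weight, smallest, on top of the stack: plain solid stainless steel cylinder with flat ends, 18 mm in diameter and 25 mm high, 50 g. Origin at the centre of its underside, z up along its axis. Loose; nothing but its own weight joins it to its neighbours.
- pocket_500 (a point): Floor centre of the round pocket in the 500 g weight's wooden case: 62 mm wide (4 mm play all round), 8 mm deep, 4 mm bevel at its mouth, blue felt on its floor. It is in a fixed square block 80 mm wide, 16 mm high; block top is 8 mm above this point. x points to the case's lid, folded back flat beside the block: as wide, 12 mm high, square lining, no pocket. z is up.
- pocket_200 (a point): Floor centre of the round pocket in the 200 g weight's wooden case: 46 mm wide (4 mm play all round), 8 mm deep, 4 mm bevel at its mouth, blue felt on its floor. It is in a fixed square block 64 mm wide, 16 mm high; block top is 8 mm above this point. x points to the case's lid, folded back flat beside the block: as wide, 12 mm high, square lining, no pocket. z is up.
- pocket_100 (a point): Floor centre of the round pocket in the 100 g weight's wooden case: 35 mm wide (4 mm play all round), 8 mm deep, 4 mm bevel at its mouth, blue felt on its floor. It is in a fixed square block 53 mm wide, 16 mm high; block top is 8 mm above this point. x points to the case's lid, folded back flat beside the block: as wide, 12 mm high, square lining, no pocket. z is up.
- pocket_50 (a point): Floor centre of the round pocket in the 50 g weight's wooden case: 26 mm wide (4 mm play all round), 8 mm deep, 4 mm bevel at its mouth, blue felt on its floor. It is in a fixed square block 44 mm wide, 16 mm high; block top is 8 mm above this point. x points to the case's lid, folded back flat beside the block: as wide, 12 mm high, square lining, no pocket. z is up.
- scale: Letter scale, fixed: origin on the counter under the centre of its flat black platter (130 x 118 mm, top 42 mm above the counter), on which the stack stands. A low grey console with a small green display and four white keys, at most 40 mm high, reaches from the platter to 125 mm on the -x side. x points away from the console, z up.
Things that resemble listed ones, but are neither listed nor needed, are in the scene too. What is shaped like the part that bears pocket_100 but purple is not meant.

How it is judged:
By the outcome, as a careful person would: the job done as asked, in the order asked, and still so for the second after the job is handed in, with the robot touching nothing.
It also fails if it takes over 120 s, if anything falls off the work surface, if the arm or the gripper's body presses on something with over 40 N, if the wrist force passes 120 N, or if a joint passes its speed limit or range.

## Working session

There is one attempt and no reset: what is moved stays moved. The work goes in short steps, Python scripts to look and compute and a shell command to move; the robot and the scene stay as the last step left them, time stands still between calls to the robot, and variables do not carry over. Pictures are saved under pics/ and viewed, at most 14 in all, crops included, and the job is handed in when it is done.

```bash
mkdir -p pics; ls
cat > h.py <<'E'
import numpy as np,cv2
from rig import get_obs,camera
def ray(c,uv,o=None):
    K=np.array(c["intrinsics"]);k=c["k1"]
    d=((np.array(uv,float)-[K[0,2],K[1,2]])/[K[0,0],K[1,1]])
    s=d.copy()
    for _ in range(20): s=d/(1+k*(s@s))
    v=np.array([s[0],s[1],1.])
    R=np.array(c["R"]);t=np.array(c["t"])
    return -R.T@t,R.T@v
def plane(c,uv,z):
    p,d=ray(c,uv); return p+d*(z-p[2])/d[2]
def proj(c,X):
    K=np.array(c["intrinsics"]);x=np.array(c["R"])@np.array(X)+np.array(c["t"])
    s=x[:2]/x[2]; s=s*(1+c["k1"]*(s@s)); return s*[K[0,0],K[1,1]]+[K[0,2],K[1,2]]
def tri(rays):
    A=np.zeros((3,3));b=np.zeros(3)
    for p,d in rays:
        d=d/np.linalg.norm(d);M=np.eye(3)-np.outer(d,d);A+=M;b+=M@p
    return np.linalg.solve(A,b)
def cam(name,save=None):
    o=get_obs();c=camera(name)
    if name=="wrist":
        from scipy.spatial.transform import Rotation as Ro
        T=np.eye(4);T[:3,:3]=Ro.from_quat(o["tool_rot"]).as_matrix();T[:3,3]=o["position"]
        W=np.linalg.inv(T@np.array(c["T_tool_cam"]));c["R"]=W[:3,:3];c["t"]=W[:3,3]
    if save: cv2.imwrite(save,c["img"][:,:,::-1])
    return c
E
python3 - <<'E'
from h import *
import pickle
for n in("top","side","wrist"):
    c=cam(n,f"pics/{n}0.png");pickle.dump(c,open(f"{n}0.pkl","wb"));R=np.array(c["R"]);print(n,-R.T@c["t"],R[2],c["k1"])
o=get_obs();print(o["position"],o["tool_rot"],o["ft_force"],o["grip_width"])
E
```

```text
pics
top [0.32042227 0.03509421 1.24439771] [ 1.87275218e-01 -2.85993130e-04 -9.82307442e-01] 0.006176893970641382
side [ 0.33850053 -0.6773678   0.68668863] [ 0.1931988   0.74546624 -0.6379297 ] -0.08344892876648047
wrist [0.12805382 0.61622729 0.38401903] [ 0.28016803 -0.09953329 -0.95477694] -0.05882344133730524
[0.20389553 0.59024351 0.23279408] [ 1.65633430e-01  9.86187041e-01 -7.79472719e-04 -2.82936331e-04] [-0.49542081 -0.10761543 -0.34070177] 0.08695982443249471
```

View pics/top0.png

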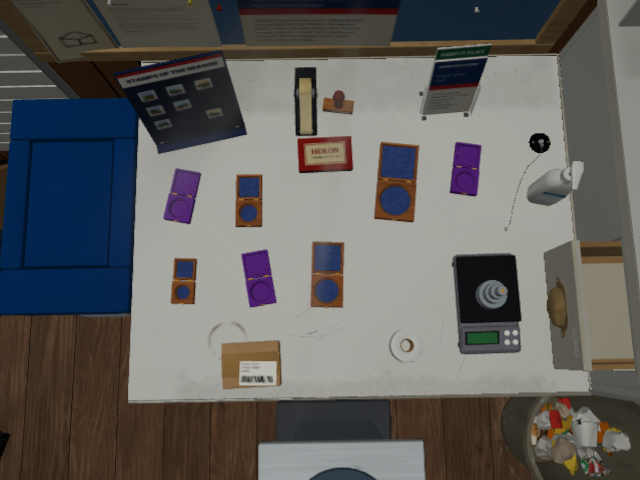

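View pics/side0.png

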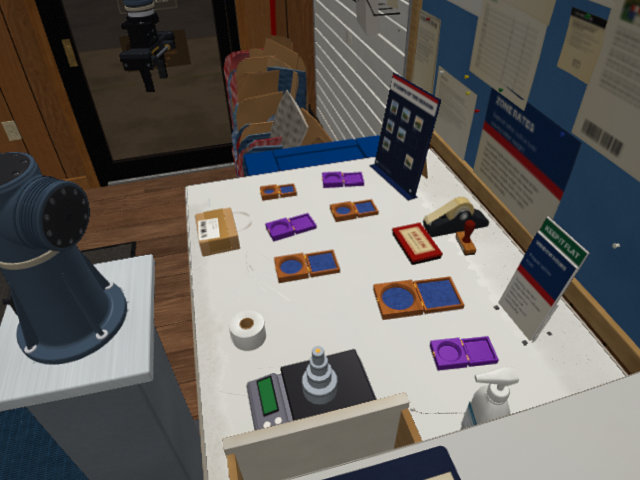

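Top view: wooden (orange-brown) cases with round pockets at (396,200), (327,290), (249,213) and (183,292). Purple cases at (181,207), (260,290) and (465,183) are decoys. The stack is at (491,293) on the platter of the scale (488,285). The side view shows the four weights at (318,350–395). Next I measure the blue felts and outlines in both views.

```bash
cat > m.py <<'E'
from h import *
import pickle
from scipy.spatial import cKDTree
T=pickle.load(open("top0.pkl","rb"));S=pickle.load(open("side0.pkl","rb"))
def blobs(c,lo,hi,a0,roi=None,k=0):
    h=cv2.cvtColor(np.ascontiguousarray(c["img"]),cv2.COLOR_RGB2HSV);m=cv2.inRange(h,lo,hi)
    if k: m=cv2.morphologyEx(m,cv2.MORPH_OPEN,np.ones((k,k)))
    if roi: 
        q=np.zeros_like(m);x0,y0,x1,y1=roi;q[y0:y1,x0:x1]=m[y0:y1,x0:x1];m=q
    out=[]
    for ct in cv2.findContours(m,cv2.RETR_EXTERNAL,cv2.CHAIN_APPROX_NONE)[0]:
        if cv2.contourArea(ct)>a0: out.append(ct[:,0,:].astype(float))
    return out
def rect(c,ct,z):
    P=np.array([plane(c,u,z)[:2] for u in ct]);r=cv2.minAreaRect((P*1000).astype(np.float32));e=cv2.fitEllipse((P*1000).astype(np.float32))
    fill=cv2.contourArea((P*1000).astype(np.float32))/max(1,r[1][0]*r[1][1])
    return r,e,fill
E
python3 - <<'E'
from m import *
for n,c,roi in(("T",T,(150,130,450,330)),("S",S,(230,170,480,330))):
    for z in (0.008,):
        for ct in blobs(c,(100,60,40),(125,255,255),40,roi):
            r,e,f=rect(c,ct,z)
            print(n,"blue",ct.mean(0).round(),"rect",np.round(r[0],1),np.round(r[1],1),round(r[2]),"fill %.2f"%f,"ell",np.round(e[0],1),np.round(e[1],1))
    for ct in blobs(c,(5,90,50),(22,255,255),100,roi):
        r,e,f=rect(c,ct,0.014); print(n,"wood",ct.mean(0).round(),np.round(r[0],1),np.round(r[1],1),round(r[2]),"%.2f"%f)
def crop(c,x,y,w,h,k,n): cv2.imwrite(n,cv2.resize(c["img"][y:y+h,x:x+w,::-1],None,fx=k,fy=k,interpolation=cv2.INTER_CUBIC))
a=cv2.resize(T["img"][120:320,150:420,::-1],None,fx=2.9,fy=2.9,interpolation=cv2.INTER_CUBIC); cv2.imwrite("pics/cases.png",a)
a=cv2.resize(T["img"][240:360,440:530,::-1],None,fx=4,fy=4,interpolation=cv2.INTER_CUBIC);b=cv2.resize(S["img"][330:450,240:340+10,::-1],None,fx=4,fy=4,interpolation=cv2.INTER_CUBIC)
cv2.imwrite("pics/stack.png",np.hstack([a,b]))
E
```

```text
T blue [183. 292.] rect [442.5 309.9] [21.7 23.6] 45 fill 0.78 ell [442.5 309.8] [21.9 23.7]
T blue [327. 290.] rect [440.3  21.6] [42.1 42.1] 89 fill 0.80 ell [440.5  21.5] [42.3 42.9]
T blue [184. 269.] rect [489.9 307.1] [30.8 30.5] 89 fill 0.88 ell [489.2 307.2] [34.  34.5]
T blue [327. 258.] rect [507.1  18.3] [50.6 51.1] 89 fill 0.90 ell [507.   18.5] [56.2 58.5]
T blue [248. 213.] rect [603.2 178.4] [31.7 30.8] 0 fill 0.80 ell [602.5 178.9] [31.5 31.7]
T blue [395. 200.] rect [ 624.1 -123. ] [57.6 59.4] 88 fill 0.78 ell [ 623.7 -122.9] [58.4 58.6]
T blue [249. 187.] rect [657.3 178.3] [39.4 38.4] 89 fill 0.96 ell [657.2 177.8] [44.7 45.5]
T blue [398. 162.] rect [ 705.7 -132.2] [67.4 67.5] 84 fill 0.93 ell [ 705.7 -131.9] [76.6 77. ]
T blue [201. 140.] rect [762.  277.9] [ 16.8 187.1] 12 fill 0.76 ell [758.1 294.8] [ 14.7 279.1]
T wood [183. 281.] [465.1 307.5] [45.8 90.5] 88 0.91
T wood [327. 274.] [472.6  20. ] [ 62.3 131.5] 88 0.94
T wood [249. 200.] [627.5 177.9] [ 51.5 108.4] 90 0.97
T wood [396. 182.] [ 662.2 -127. ] [ 79.4 163.9] 83 0.96
T wood [325. 153.] [725.5  19.8]
[... 714 characters left out ...]
 [ 17.  154.6] 12 fill 0.82 ell [764.2 250.6] [ 16.3 208.9]
S blue [263. 171.] rect [440.4 405.6] [ 25.4 108.4] 73 fill 0.50 ell [404.6 417.3] [ 22.8 151. ]
S wood [246. 323.] [ 328.6 -108.6] [23.6 24.6] 75 0.77
S wood [417. 297.] [ 660.  -131.7] [ 90.9 163. ] 83 0.93
S wood [306. 266.] [470.8  14.2] [ 76.8 130.1] 88 0.90
S wood [465. 242.] [828.1 -12. ] [75.  28.8] 81 0.67
S wood [416. 240.] [725.2  24.5] [49.9 89.2] 2 0.92
S wood [232. 230.] [337.5 181.2] [154.   17.8] 84 0.56
S wood [353. 210.] [625.6 171.4] [109.4  68.7] 0 0.87
S wood [460. 208.] [876.6  97.9] [100.7  55.9] 45 0.34
S wood [277. 191.] [462.4 299.1] [62.6 89.6] 86 0.81
S wood [469. 181.] [963.5 196.1] [135.8  52.8] 90 0.61
```

View pics/stack.png

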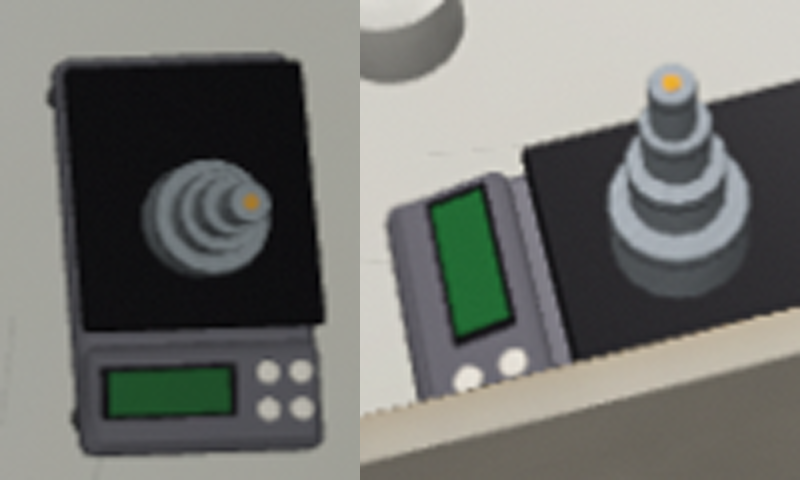

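View pics/cases.png

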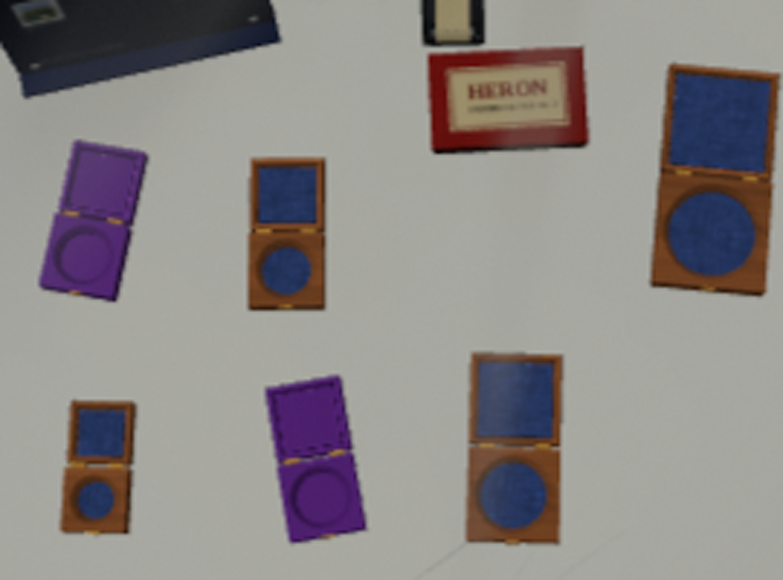

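The crops confirm it. Four orange-wood cases with blue felt have measured felt widths of about 58, 42, 31 and 23 mm, so they are the 500, 200, 100 and 50 cases. The purple ones have no felt and are decoys. The stack is upright, with a gold dot on the 50 g weight. Next I find the stack's top and the extent of the drawer front.

Run:
```python
from m import *
rs=[]
for c,roi in((T,(480,270,515,310)),(S,(300,335,335,360))):
    b=max(blobs(c,(10,110,100),(30,255,255),2,roi),key=len); print(b.mean(0)); rs.append(ray(c,b.mean(0)))
X=tri(rs);print("dot",X,[proj(c,X) for c in(T,S)])
# drawer front top edge near corners, guess
for uT,uS in(((549,243),(408,399)),((557,370),(226,437))):
    X=tri([ray(T,uT),ray(S,uS)]);print(X,proj(T,X),proj(S,X))
a=cv2.resize(T["img"][220:390,440:640,::-1],None,fx=4,fy=3.5);cv2.imwrite("pics/dr.png",a)
```

```text
[502.28571429 290.14285714]
[317.5 350.2]
dot [ 0.42214916 -0.29096801  0.13932083] [array([502.28197258, 290.35725151]), array([317.76120753, 350.13593124])]
[ 0.5150073  -0.38919938  0.12355403] [549.53965315 239.79833879] [403.62209512 399.95341637]
[ 0.28076981 -0.38033151  0.12749294] [557.05897766 370.31515266] [226.43072542 436.87990034]
```

View pics/dr.png

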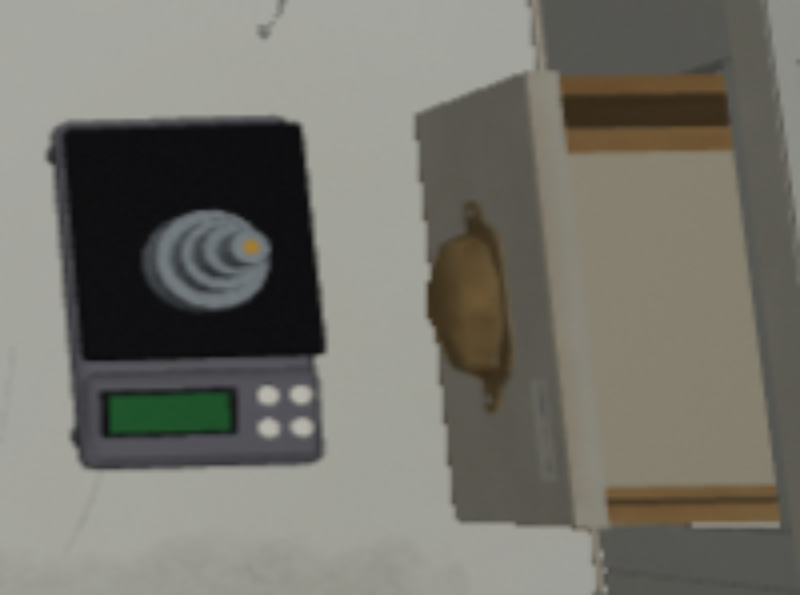

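The drawer front's top edge runs from about (571,241) to (583,370) in the top image, and its knob sticks out to about (547,300). The stack is at (490,293). I work out the drawer's true position and the stack weight centres from both views.

Run:
```python
from m import *
for uT,uS in(((571,241),(408,397)),((583,370),(226,436))):
    X=tri([ray(T,uT),ray(S,uS)]);print("edge",X,proj(T,X)-uT,proj(S,X)-uS)
for z in(.08,.11):print("knob",plane(T,(547,300),z))
# stack: predicted silhouettes if coaxial w/ dot, colour mask vs. black platter
h=cv2.cvtColor(np.ascontiguousarray(T["img"]),cv2.COLOR_RGB2HSV)
m=((h[...,2]>70)*255).astype(np.uint8)[262:318,468:512]
n,l,s,c=cv2.connectedComponentsWithStats(m);i=1+np.argmax(s[1:,4]);print(s[i]+[468,262,0,0,0])
for X0 in (.4221,):
  for r,z in((.027,.042),(.027,.07),(.019,.0925),(.0135,.1148),(.009,.1398)):
    P=np.array([proj(T,[X0+r*np.cos(a),-.291+r*np.sin(a),z]) for a in np.linspace(0,6.28,40)]);print(z,P.min(0).round(1),P.max(0).round(1))
```

```text
edge [ 0.50589508 -0.41003052  0.1688039 ] [ 0.14573424 -0.88951492] [-1.25819148  0.28810981]
edge [ 0.28390247 -0.40540869  0.17682784] [-0.18716667 -0.96509641] [-1.38233334  0.37729241]
knob [ 0.40804264 -0.39085369  0.08      ]
knob [ 0.40578516 -0.37987941  0.11      ]
[477 280  31  28 614]
0.042 [473.9 281.4] [501.8 309.2]
0.07 [477.5 279.8] [506.  308.2]
0.0925 [484.8 282.7] [505.3 303.1]
0.1148 [491.  284.3] [505.8 299.1]
0.1398 [497.3 285.3] [507.4 295.4]
```

```bash
python3 -m pendant '[[[-0.03,0,0,0,0,10.2,0.6],[-0.03,0,0,0,0,10.2,0.6],[-0.03,0,0,0,0,10.2,0.6],[-0.03,0,0,0,0,10.2,0.6],[-0.03,0,0,0,0,10.2,0.6]]]' 20
python3 -m pendant '[[[-0.05,0.02,-0.01,0,0,10,0.6],[-0.05,0.02,-0.01,0,0,9.9,0.6],[-0.055,0.0,0,0,0,0,0.6],[-0.055,0,0,0,0,0,0.6],[-0.055,0,0,0,0,0,0.6]]]'
```

```text
time: 0.78
position: [0.3171, 0.4976, 0.2332]
tool_rot: [0.577, 0.817, -0.0, 0.0]
ft_force: [-0.2, 0.2, 0.0]
grip_width: 0.0538
grip_force: 0.0
time: 1.4
position: [0.3804, 0.2456, 0.2535]
tool_rot: [0.707, 0.707, -0.0, 0.0]
ft_force: [0.8, -0.6, 1.2]
grip_width: 0.0518
grip_force: 0.0
```

```bash
python3 -m pendant '[[[-0.045,0.012,0,0,0,0,0.6],[-0.045,0.012,0,0,0,0,0.6],[-0.045,0.012,0,0,0,0,0.6],[-0.045,0.012,0,0,0,0,0.6],[-0.045,0.012,0,0,0,0,0.6]]]'
python3 - <<'E'
from h import *
import pickle
pickle.dump(cam("wrist","pics/w1.png"),open("w1.pkl","wb"))
E
python3 -m pendant '[[[-0.055,0,0,0,0,0,0.6],[-0.055,0,0,0,0,0,0.6],[-0.055,-0.003,0,0,0,0,0.6],[-0.055,-0.01,0,0,0,0,0.6],[0,0,0,0,0,0,0.6]]]'
python3 - <<'E'
from h import *
import pickle
pickle.dump(cam("wrist","pics/w2.png"),open("w2.pkl","wb"))
E
```

```text
time: 2.02
position: [0.4408, 0.0209, 0.2536]
tool_rot: [0.707, 0.707, 0.0, 0.0]
ft_force: [0.5, 0.9, 0.0]
grip_width: 0.0525
grip_force: 0.0
time: 2.7
position: [0.4278, -0.2013, 0.2535]
tool_rot: [0.709, 0.705, -0.0, 0.001]
ft_force: [0.2, 1.1, -0.1]
grip_width: 0.0522
grip_force: 0.0
```

View pics/w2.png

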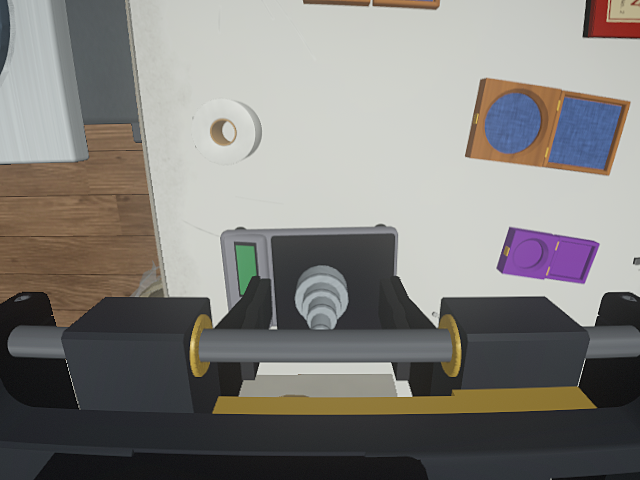

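The wrist view shows the stack at (321,290), centred between the fingers, with nothing obstructing it. The 500 case is at (513,122). I compare the row extents of the mask with a coaxial prediction.

Run:
```python
from m import *
W=pickle.load(open("w2.pkl","rb"));W1=pickle.load(open("w1.pkl","rb"))
g=cv2.cvtColor(np.ascontiguousarray(W["img"]),cv2.COLOR_RGB2GRAY)
print([(v,int(c.min()+285),int(c.max()+285)) for v in range(262,330,3) for c in [np.where(g[v,285:360]>75)[0]] if len(c)])
for r,z in((.027,.07),(.019,.0925),(.0135,.1148),(.009,.1398)):
    P=np.array([proj(W,[.4221+r*np.cos(a),-.291+r*np.sin(a),z]) for a in np.linspace(0,6.28,80)]);i=P[:,0].argmin();j=P[:,0].argmax();print(z,P[i].round(1),P[j].round(1),"top row",P[:,1].min().round(1))
for n,c,roi in(("w1",W1,(0,0,640,290)),("w2",W,(440,70,640,180))):
    for ct in blobs(c,(100,60,40),(125,255,255),60,roi):
        r,e,f=rect(c,ct,.008);print(n,ct.mean(0).round(),np.round(r[0],1),np.round(r[1],1),"%.2f"%f,np.round(e[0],1))
```

```text
[(265, 318, 325), (268, 309, 334), (271, 305, 338), (274, 302, 341), (277, 300, 343), (280, 298, 345), (283, 297, 346), (286, 297, 346), (289, 296, 346), (292, 296, 347), (295, 295, 347), (298, 294, 348), (301, 295, 348), (304, 295, 347), (307, 296, 346), (310, 298, 345), (313, 300, 342), (316, 303, 340), (319, 305, 337), (322, 307, 336), (325, 308, 335), (328, 310, 333)]
0.07 [291.3 296.6] [345.1 297.3] top row 272.7
0.0925 [297.7 307.7] [337.9 308.3] top row 290.2
0.1148 [302.2 320.1] [332.6 320.5] top row 307.1
0.1398 [305.9 335.9] [327.7 336.2] top row 326.8
w1 [326. 200.] [443.5  17. ] [41.3 43.9] 0.78 [443.4  17.1]
w1 [387. 203.] [509.9  14.3] [49.  50.8] 0.94 [509.9  14.2]
w1 [ 15. 232.] [ 83.2 -18.2] [167.2  49.5] 0.64 [ 80.1 -14.1]
w1 [489.  46.] [606.2 174.5] [32.1 29.8] 0.78 [606.  174.8]
w1 [543.  47.] [661.2 174. ] [38.1 39.8] 0.92 [661.3 174.3]
w1 [67. 51.] [170.3 169.1] [107.  135.1] 0.74 [178.8 175.8]
w2 [584. 133.] [ 708.2 -133. ] [67.1 66.4] 0.96 [ 708.1 -133. ]
w2 [512. 123.] [ 626.5 -123.3] [59.7 59.7] 0.78 [ 626.5 -123.4]
```

View pics/w1.png

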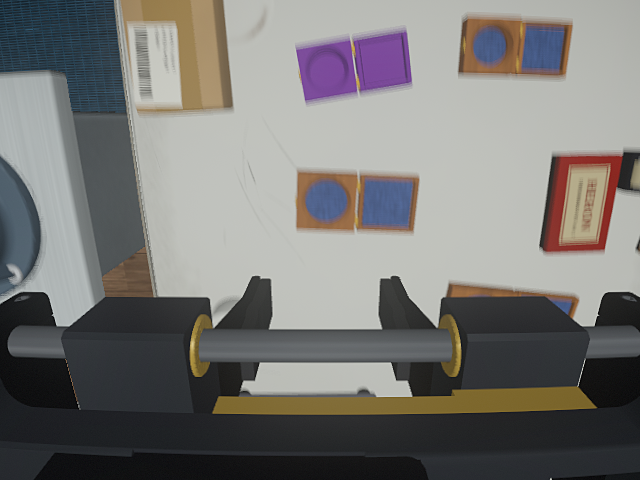

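The w1 view, slightly motion-blurred, shows the 200 case at (326,200) and the 100 case at (490,46). The wrist camera reads about 3 mm more in x than the fixed cameras for both stack and pocket. I check it against the finger midpoint.

Run:
```python
from m import *
W=pickle.load(open("w2.pkl","rb"))
W=dict(W,**{k:v for k,v in cam("wrist").items() if k=="img"}) if 0 else W
from scipy.spatial.transform import Rotation as Ro
M=np.linalg.inv(np.array(W["T_tool_cam"]));L=dict(W,R=M[:3,:3],t=M[:3,3])
for p in((0,0,0),(0,0,.011),(0,.026,.011),(0,-.026,.011),(.0095,.026,.011),(.0095,-.026,.011),(.0095,.041,.011),(.0095,-.041,.011)):print(p,proj(L,p).round(1))
print(np.array(W["intrinsics"]))
g=cv2.cvtColor(np.ascontiguousarray(W["img"]),cv2.COLOR_RGB2GRAY)
for v in(280,285,290,300,310,320):print(v,"dark L",[int(x) for x in g[v,235:280:3]],"R",[int(x) for x in g[v,372:420:3]])
```

```text
(0, 0, 0) [321.6 305.4]
(0, 0, 0.011) [321.8 294.6]
(0, 0.026, 0.011) [375.3 294.5]
(0, -0.026, 0.011) [268.3 294.6]
(0.0095, 0.026, 0.011) [376.1 276.5]
(0.0095, -0.026, 0.011) [267.3 276.6]
(0.0095, 0.041, 0.011) [407.4 276.4]
(0.0095, -0.041, 0.011) [236.1 276.5]
[[369.67884083   0.         325.01216868]
 [  0.         369.67884083 234.68190974]
 [  0.           0.           1.        ]]
280 dark L [146, 61, 126, 125, 124, 56, 50, 49, 45, 52, 51, 50, 120, 37, 54] R [56, 55, 56, 54, 56, 58, 56, 54, 53, 43, 214, 208, 208, 208, 208, 208]
285 dark L [144, 70, 126, 124, 127, 48, 49, 46, 55, 53, 54, 52, 122, 58, 53] R [55, 55, 56, 49, 55, 56, 57, 50, 53, 52, 27, 210, 208, 208, 208, 208]
290 dark L [143, 116, 127, 126, 46, 48, 47, 49, 53, 53, 52, 47, 107, 89, 52] R [52, 54, 55, 47, 54, 55, 56, 57, 50, 51, 52, 123, 208, 207, 208, 208]
300 dark L [143, 148, 44, 48, 45, 47, 52, 52, 50, 52, 46, 46, 78, 135, 49] R [53, 52, 52, 47, 47, 52, 53, 55, 55, 49, 50, 51, 49, 122, 210, 207]
310 dark L [47, 47, 44, 44, 52, 52, 51, 50, 47, 48, 45, 45, 44, 147, 45] R [50, 50, 48, 46, 45, 46, 46, 53, 54, 53, 55, 47, 48, 49, 49, 50]
320 dark L [45, 45, 44, 51, 52, 49, 49, 50, 45, 47, 46, 45, 106, 143, 35] R [51, 50, 52, 44, 44, 45, 45, 45, 52, 52, 53, 52, 43, 46, 46, 48]
```

The finger midpoint appears about 4 px right of its predicted column, so the wrist camera is biased in x and I use the fixed cameras. The stack is coaxial at about (0.422, −0.291). Moving above the 50 g weight.

```bash
python3 -m pendant '[[[-0.03,-0.0055,0,0,0,0,0.5],[-0.03,0,0,0,0,0,0.5],[-0.03,0,0,0,0,0,0.5],[0,0,0.045,0,0,0,0.5],[0,0,0.045,0,0,0,0.5]]]' 20
python3 -m pendant '[[[0,0,0,0,0,0,0.5],[0,0,0,0,0,0,0.5],[0,0,0,0,0,0,0.5],[0,0,0,0,0,0,0.5],[0,0,0,0,0,0,0.5]]]' 20
python3 - <<'E'
from h import *
import pickle
c=cam("side");w=cam("wrist")
a=cv2.resize(c["img"][270:420,230:430,::-1],None,fx=3,fy=3);b=w["img"][230:380,180:460,::-1]
b=cv2.resize(b,(800,450))
cv2.imwrite("pics/g1.png",cv2.resize(np.vstack([cv2.copyMakeBorder(a,0,0,0,200,0),b]),(800,600)))
E
```

```text
time: 3.38
position: [0.4231, -0.2864, 0.163]
tool_rot: [0.706, 0.708, 0.0, 0.001]
ft_force: [0.1, -1.0, -0.9]
grip_width: 0.0433
grip_force: 0.0
time: 4.0
position: [0.4227, -0.2879, 0.1644]
tool_rot: [0.707, 0.707, -0.0, 0.001]
ft_force: [-0.3, -0.0, -0.6]
grip_width: 0.0435
grip_force: 0.0
```

View pics/g1.png

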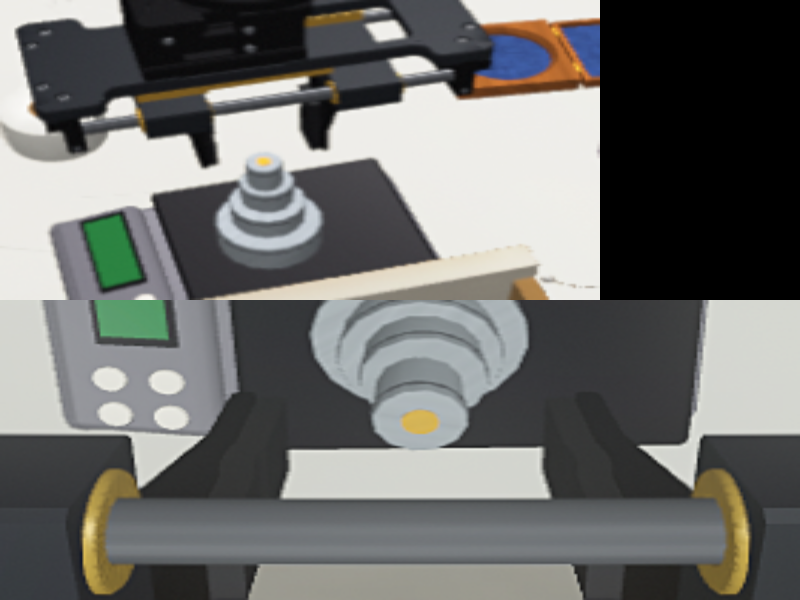

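The 50 g weight is centred between the fingers, with the dot at column 420 and the finger midpoint at 416 in the enlarged crop. Descending and gripping.

```bash
python3 -m pendant '[[[-0.003,0.0005,0.01,0,0,0,0.5],[0,0,0.01,0,0,0,0.5],[0,0,0.0075,0,0,0,0.5],[0,0,0,0,0,0,0.5],[0,0,0,0,0,0,0.5]]]' 20
python3 -m pendant '[[[0,0,0,0,0,0,0.1],[0,0,0,0,0,0,0.1],[0,0,0,0,0,0,0.1],[0,0,0,0,0,0,0.1],[0,0,0,0,0,0,0.1]]]' 20
```

```text
time: 4.72
position: [0.4229, -0.2906, 0.1359]
tool_rot: [0.707, 0.707, 0.0, -0.0]
ft_force: [0.5, -1.3, 0.1]
grip_width: 0.0435
grip_force: 0.0
time: 5.35
position: [0.423, -0.2907, 0.1362]
tool_rot: [0.707, 0.707, 0.0, 0.0]
ft_force: [0.3, 0.0, 0.7]
grip_width: 0.0172
grip_force: 20.0
```

```bash
python3 -m pendant '[[[0,0,-0.005,0,0,0,0.1],[0,0,-0.015,0,0,0,0.1],[0,0,-0.02,0,0,0,0.1],[0,0,-0.02,0,0,0,0.1],[0.02,0,0,0,0,0,0.1]]]'
python3 -m pendant '[[[0.04,0.002,0,0,0,0,0.1],[0.05,0.002,0,0,0,0,0.1],[0.05,0.002,0,0,0,0,0.1],[0.05,0.002,0,0,0,0,0.1],[0.05,0.002,0,0,0,0,0.1]]]'
python3 -m pendant '[[[0.05,0.003,0,0,0,0,0.1],[0.05,0.002,0,0,0,0,0.1],[0.05,0.002,0,0,0,0,0.1],[0.05,0.002,0,0,0,0,0.1],[0.05,0.001,0.01,0,0,0,0.1]]]'
python3 -m pendant '[[[0.04,0,0.01,0,0,0,0.1],[0.03,0,0.01,0,0,0,0.1],[0.01,0,0.01,0,0,0,0.1],[0.01,0,0.01,0,0,0,0.1],[0,0,0,0,0,0,0.1]]]'
python3 - <<'E'
from h import *
for n in("top","side","wrist"):
    c=cam(n,f"pics/p50_{n}.png")
w=cv2.imread("pics/p50_wrist.png");s=cv2.imread("pics/p50_side.png")[130:250,210:370]
cv2.imwrite("pics/p50.png",np.hstack([cv2.resize(w[120:400,140:500],(400,311)),cv2.resize(s,(400,311))]))
E
```

```text
time: 5.98
position: [0.4242, -0.2722, 0.1983]
tool_rot: [0.708, 0.707, 0.0, 0.003]
ft_force: [0.1, 0.6, 0.1]
grip_width: 0.0173
grip_force: 20.0
time: 6.6
position: [0.4312, -0.0278, 0.1957]
tool_rot: [0.707, 0.707, -0.0, -0.001]
ft_force: [1.2, -0.3, -0.5]
grip_width: 0.0175
grip_force: 20.0
time: 7.22
position: [0.4412, 0.2217, 0.1861]
tool_rot: [0.707, 0.708, 0.0, -0.0]
ft_force: [0.7, 0.5, 0.1]
grip_width: 0.0171
grip_force: 20.0
time: 7.85
position: [0.4417, 0.3089, 0.1451]
tool_rot: [0.707, 0.707, -0.001, -0.0]
ft_force: [0.2, -0.9, 0.4]
grip_width: 0.0169
grip_force: 20.0
```

View pics/p50.png

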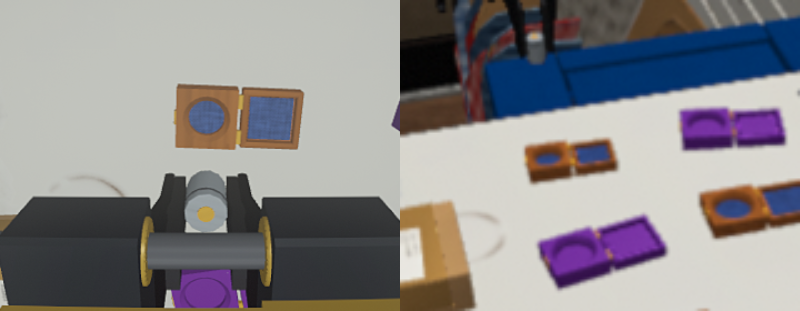

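The weight is upright in the grip, with the 50 case's felt at wrist pixel ≈(326,225). I compute where that felt lies and where the gripped weight's axis falls.

```bash
cat > felt.py <<'E'
from m import *
def felt(c,near,z=.008):
    B=[b for b in blobs(c,(100,60,40),(125,255,255),30)]
    best=min(B,key=lambda b:np.linalg.norm(b.mean(0)-proj(c,[*near,z])))
    r,e,f=rect(c,best,z);return best.mean(0).round(),np.round(r[0],1),np.round(r[1],1),np.round(e[0],1)
E
python3 - <<'E'
from felt import *
w=cam("wrist")
print(felt(w,(.442,.31)),felt(cam("side"),(.442,.31)),proj(cam("side"),(.442,.31,.008)))
print(get_obs()["position"])
for z in(.124,.149):
    print(proj(w,(.4417,.309,z)))
E
```

```text
(array([325., 225.]), array([444.3, 307.4]), array([23.7, 24.5]), array([444.3, 307.5])) (array([287., 189.]), array([487.9, 308.9]), array([24.5, 30.4]), array([487.6, 308.9])) [269.21384993 191.56124851]
[0.44291299 0.30883116 0.1464682 ]
[320.02181542 284.01371529]
[319.31370369 307.61095927]
```

```bash
python3 -m pendant '[[[0.001,0,0.02,0,0,0,0.1],[0,0,0.025,0,0,0,0.1],[0,0,0.025,0,0,0,0.1],[0,0,0.025,0,0,0,0.1],[0,0,0,0,0,0,0.1]]]'
python3 - <<'E'
from felt import *
P=np.array([get_obs()["position"] for _ in range(1)]);print(P)
w=cam("wrist","pics/q50.png");s=cam("side")
cv2.imwrite("pics/q50.png",np.hstack([cv2.resize(w["img"][160:340,220:420,::-1],(400,360)),cv2.resize(s["img"][160:220,250:320,::-1],(400,360))]))
E
```

```text
time: 8.78
position: [0.4416, 0.3096, 0.0499]
tool_rot: [0.707, 0.707, -0.002, -0.001]
ft_force: [-0.4, 0.3, -0.7]
grip_width: 0.017
grip_force: 20.0
[[0.44158586 0.30955937 0.04985735]]
```

View pics/q50.png

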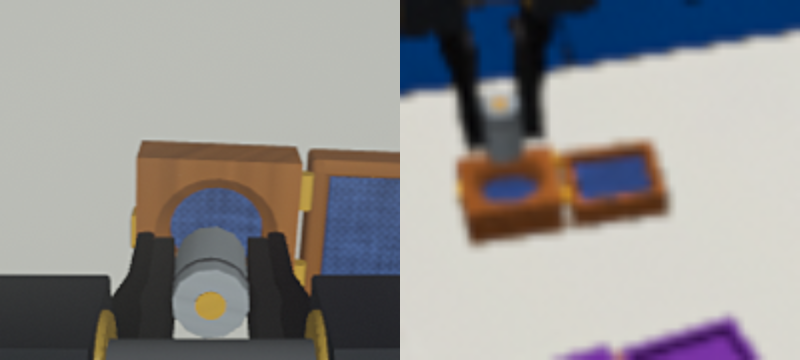

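The weight hangs over the pocket, about 1 mm to the −x side (weight column 211, felt 217 in the wrist crop). I nudge +x by 1 mm and lower it.

```bash
python3 -m pendant '[[[0,0.001,0.006,0,0,0,0.1],[0,0,0.006,0,0,0,0.1],[0,0,0.005,0,0,0,0.1],[0,0,0,0,0,0,0.1],[0,0,0,0,0,0,0.1]]]'
python3 -m pendant '[[[0,0,0.001,0,0,0,0.1],[0,0,0.001,0,0,0,0.1],[0,0,0.001,0,0,0,0.1],[0,0,0,0,0,0,0.1],[0,0,0,0,0,0,0.1]]]'
```

```text
time: 9.5
position: [0.4435, 0.3104, 0.034]
tool_rot: [0.707, 0.707, -0.0, -0.0]
ft_force: [-0.8, -0.3, -0.6]
grip_width: 0.0171
grip_force: 20.0
time: 10.12
position: [0.4436, 0.3104, 0.031]
tool_rot: [0.707, 0.707, 0.0, 0.0]
ft_force: [0.5, -0.2, -0.2]
grip_width: 0.017
grip_force: 20.0
```

```bash
python3 -m pendant '[[[0,0,0.0005,0,0,0,0.1],[0,0,0.0005,0,0,0,0.1],[0,0,0.0003,0,0,0,0.1],[0,0,0,0,0,0,0.1],[0,0,0,0,0,0,0.1]]]'
python3 -m pendant '[[[0,0,0.0003,0,0,0,0.1],[0,0,0.0002,0,0,0,0.1],[0,0,0,0,0,0,0.1],[0,0,0,0,0,0,0.1],[0,0,0,0,0,0,0.1]]]'
```

```text
time: 10.75
position: [0.4435, 0.3104, 0.0297]
tool_rot: [0.707, 0.707, -0.0, -0.0]
ft_force: [0.7, -0.6, 0.2]
grip_width: 0.0175
grip_force: 20.0
time: 11.38
position: [0.4436, 0.3104, 0.0294]
tool_rot: [0.707, 0.707, 0.0, 0.0]
ft_force: [-0.6, -0.1, 2.7]
grip_width: 0.017
grip_force: 20.0
```

Contact is felt (2.7 N) at the expected height. Releasing and rising.

```bash
python3 -m pendant '[[[0,0,0,0,0,0,0.3],[0,0,0,0,0,0,0.3],[0,0,0,0,0,0,0.35],[0,0,0,0,0,0,0.4],[0,0,-0.005,0,0,0,0.5]]]'
python3 -m pendant '[[[0,0,-0.02,0,0,0,0.6],[0,0,-0.03,0,0,0,0.6],[0,0,-0.05,0,0,0,0.6],[-0.02,0,-0.04,0,0,0,0.6],[-0.04,0,0,0,0,0,0.6]]]'
python3 - <<'E'
from felt import *
s=cam("side");t=cam("top")
rs=[]
for n,c in(("t",t),("s",s)):
    p=proj(c,(.4435,.3104,.033)).astype(int);b=max(blobs(c,(15,90,90),(32,255,255),0.5,(p[0]-6,p[1]-6,p[0]+7,p[1]+7)),key=len,default=None)
    print(n,p,None if b is None else b.mean(0)); 
    if b is not None: rs.append(ray(c,b.mean(0)))
if len(rs)==2: print(tri(rs))
cv2.imwrite("pics/d50.png",np.hstack([cv2.resize(t["img"][260:320,150:220,::-1],(400,343),interpolation=cv2.INTER_CUBIC),cv2.resize(s["img"][160:220,250:320,::-1],(400,343),interpolation=cv2.INTER_CUBIC)]))
E
```

```text
time: 12.0
position: [0.4432, 0.3103, 0.0341]
tool_rot: [0.707, 0.707, -0.0, -0.0]
ft_force: [-0.6, -0.8, 0.2]
grip_width: 0.0384
grip_force: 0.0
time: 12.62
position: [0.4462, 0.2515, 0.178]
tool_rot: [0.706, 0.708, 0.004, 0.002]
ft_force: [-0.5, 0.0, 0.1]
grip_width: 0.0519
grip_force: 0.0
t [179 290] None
s [268 183] None
```

View pics/d50.png

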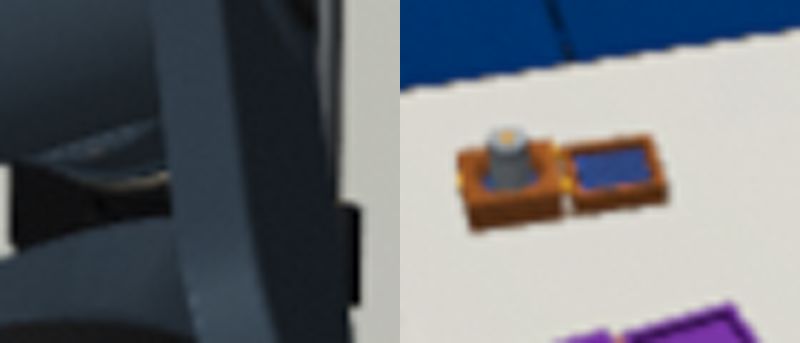

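The side view shows the 50 g weight upright and seated in its pocket, with its dot at crop (508,137) over the felt centre. Going back for the 100 g weight.

```bash
python3 -m pendant '[[[-0.05,-0.002,0,0,0,0,0.6],[-0.055,-0.002,0,0,0,0,0.6],[-0.055,-0.002,0,0,0,0,0.6],[-0.055,-0.002,0,0,0,0,0.6],[-0.055,-0.002,0,0,0,0,0.6]]]' 20
python3 -m pendant '[[[-0.055,-0.002,0,0,0,0,0.6],[-0.055,-0.002,0,0,0,0,0.6],[-0.055,-0.002,0,0,0,0,0.6],[-0.055,-0.002,0,0,0,0,0.6],[-0.05,-0.002,0,0,0,0,0.6]]]' 20
python3 -m pendant '[[[0,0,0,0,0,0,0.6],[0,0,0,0,0,0,0.6],[0,0,0,0,0,0,0.6],[0,0,0,0,0,0,0.6],[0,0,0,0,0,0,0.6]]]' 20
python3 - <<'E'
from m import *
w=cam("wrist","pics/s100.png");print(get_obs()["position"])
g=cv2.cvtColor(np.ascontiguousarray(w["img"]),cv2.COLOR_RGB2GRAY)
X=(.423,-.291)
for r,z in((.019,.0925),(.0135,.1148)):
    P=np.array([proj(w,[X[0]+r*np.cos(a),X[1]+r*np.sin(a),z]) for a in np.linspace(0,6.28,80)]);print(z,P[P[:,0].argmin()].round(1),P[P[:,0].argmax()].round(1),P[:,1].min(),P[:,1].max())
v0=int(P[:,1].mean())
for v in range(v0-24,v0+25,6):
    c=np.where(g[v,285:365]>75)[0]+285;print(v,c.min() if len(c) else 0,c.max() if len(c) else 0,end="; ")
s=cam("side");gs=cv2.cvtColor(np.ascontiguousarray(s["img"]),cv2.COLOR_RGB2GRAY)
print()
for v in range(352,392,5):
    c=np.where(gs[v,295:345]>80)[0]+295;print(v,c.min() if len(c) else 0,c.max() if len(c) else 0,end="; ")
for z,r in((.1148,.0135),(.0925,.019)):
    P=np.array([proj(s,[X[0]+r*np.cos(a),X[1]+r*np.sin(a),z]) for a in np.linspace(0,6.28,80)]);print(P.min(0),P.max(0))
E
```

```text
time: 13.35
position: [0.4338, -0.0209, 0.1743]
tool_rot: [0.707, 0.707, 0.0, 0.0]
ft_force: [1.1, -0.3, 0.8]
grip_width: 0.0523
grip_force: 0.0
time: 13.98
position: [0.424, -0.2914, 0.1742]
tool_rot: [0.707, 0.707, 0.0, 0.0]
ft_force: [0.4, -0.7, -0.3]
grip_width: 0.0524
grip_force: 0.0
time: 14.6
position: [0.4241, -0.2889, 0.1744]
tool_rot: [0.706, 0.708, -0.0, 0.0]
ft_force: [-0.1, -0.3, 0.3]
grip_width: 0.0522
grip_force: 0.0
[ 0.4240362  -0.28903752  0.17436042]
0.0925 [292.7 248.5] [349.5 249.6] 222.2467655324605 275.749486662498
0.1148 [298.7 261. ] [342.8 261.9] 240.9345167579988 282.0617469340023
237 288 360; 243 288 361; 249 289 360; 255 290 358; 261 294 355; 267 299 350; 273 307 343; 279 315 336; 285 0 0; 
352 295 342; 357 295 327; 362 295 327; 367 306 331; 372 304 335; 377 302 337; 382 302 337; 387 303 335; [309.51931446 352.36807479] [328.02075189 367.98312637]
[306.39846949 358.06875359] [331.8731889  379.90194873]
```

```bash
python3 -m pendant '[[[-0.0015,-0.001,0.02,0,0,0,0.5],[0,0,0.02,0,0,0,0.5],[0,0,0.0155,0,0,0,0.5],[0,0,0.005,0,0,0,0.5],[0,0,0,0,0,0,0.5]]]' 25
python3 -m pendant '[[[0,0,0,0,0,0,0.2],[0,0,0,0,0,0,0.2],[0,0,0,0,0,0,0.2],[0,0,0,0,0,0,0.2],[0,0,0,0,0,0,0.2]]]' 25
```

```text
time: 15.32
position: [0.4229, -0.2911, 0.1137]
tool_rot: [0.707, 0.707, 0.0, -0.0]
ft_force: [-0.4, -0.1, -0.1]
grip_width: 0.0433
grip_force: 0.0
time: 15.95
position: [0.4233, -0.2915, 0.1143]
tool_rot: [0.707, 0.707, 0.0, 0.001]
ft_force: [0.1, 1.7, 4.0]
grip_width: 0.026
grip_force: 25.0
```

```bash
python3 -m pendant '[[[0,0,-0.005,0,0,0,0.2],[0,0,-0.015,0,0,0,0.2],[0,0,-0.02,0,0,0,0.2],[0,0,-0.02,0,0,0,0.2],[0.0115,0.01,0,0,0,0,0.2]]]'
python3 -m pendant '[[[0.04,0.015,0,0,0,0,0.2],[0.05,0.02,0,0,0,0,0.2],[0.05,0.02,0,0,0,0,0.2],[0.05,0.02,0,0,0,0,0.2],[0.05,0.02,0,0,0,0,0.2]]]'
python3 -m pendant '[[[0.05,0.02,0,0,0,0,0.2],[0.05,0.02,0,0,0,0,0.2],[0.05,0.02,0.01,0,0,0,0.2],[0.05,0.01,0.015,0,0,0,0.2],[0.02,0.005,0.02,0,0,0,0.2]]]'
python3 -m pendant '[[[0,0,0.02,0,0,0,0.2],[0,0,0.02,0,0,0,0.2],[0,0,0.01,0,0,0,0.2],[0,0,0,0,0,0,0.2],[0,0,0,0,0,0,0.2]]]'
python3 - <<'E'
from felt import *
print(get_obs()["position"]);w=cam("wrist");s=cam("side");t=cam("top")
a=cv2.resize(w["img"][120:340,200:440,::-1],(400,366));p=proj(s,(.603,.18,.03)).astype(int)
b=cv2.resize(s["img"][p[1]-35:p[1]+30,p[0]-25:p[0]+46,::-1],(400,366),interpolation=cv2.INTER_CUBIC)
cv2.imwrite("pics/q100.png",np.hstack([a,b]));print(p,felt(w,(.603,.18)),felt(s,(.603,.18)))
E
```

```text
time: 16.58
position: [0.4337, -0.2807, 0.1756]
tool_rot: [0.708, 0.707, -0.0, 0.002]
ft_force: [-0.4, -0.1, -1.2]
grip_width: 0.0261
grip_force: 25.0
time: 17.2
position: [0.5278, -0.0368, 0.1731]
tool_rot: [0.707, 0.707, -0.0, -0.001]
ft_force: [0.7, -0.6, -1.0]
grip_width: 0.0257
grip_force: 25.0
time: 17.82
position: [0.6022, 0.1847, 0.1277]
tool_rot: [0.706, 0.709, 0.0, -0.0]
ft_force: [-0.2, -0.7, -0.7]
grip_width: 0.0259
grip_force: 25.0
time: 18.45
position: [0.603, 0.1807, 0.0793]
tool_rot: [0.707, 0.707, 0.0, 0.0]
ft_force: [0.5, -0.5, -1.0]
grip_width: 0.0259
grip_force: 25.0
[0.60303733 0.18065769 0.07930627]
[343 203] (array([324., 253.]), array([603.9, 180. ]), array([33.6, 25.7]), array([604., 180.])) (array([343., 210.]), array([602.1, 181.8]), array([24.2, 29.2]), array([601.7, 181.5]))
```

View pics/q100.png

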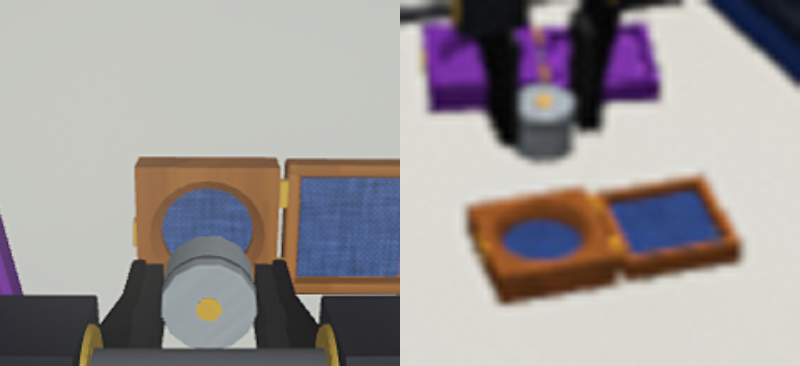

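The 100 g weight is upright and aligned with the felt: columns 209 and 208 in the wrist crop, 544 and 541 in the side crop. Lowering.

```bash
python3 -m pendant '[[[0,0,0.02,0,0,0,0.2],[0,0,0.015,0,0,0,0.2],[0,0,0.01,0,0,0,0.2],[0,0,0.002,0,0,0,0.2],[0,0,0,0,0,0,0.2]]]'
python3 -m pendant '[[[0,0,0.0005,0,0,0,0.2],[0,0,0.0005,0,0,0,0.2],[0,0,0,0,0,0,0.2],[0,0,0,0,0,0,0.2],[0,0,0,0,0,0,0.2]]]'
```

```text
time: 19.23
position: [0.6026, 0.1805, 0.0315]
tool_rot: [0.707, 0.707, -0.0, -0.0]
ft_force: [-0.1, -0.0, -0.4]
grip_width: 0.0261
grip_force: 25.0
time: 19.85
position: [0.6026, 0.1805, 0.0308]
tool_rot: [0.707, 0.707, 0.0, 0.0]
ft_force: [-0.8, -0.0, -0.4]
grip_width: 0.0259
grip_force: 25.0
```

```bash
python3 -m pendant '[[[0,0,0.0004,0,0,0,0.2],[0,0,0.0004,0,0,0,0.2],[0,0,0,0,0,0,0.2],[0,0,0,0,0,0,0.2],[0,0,0,0,0,0,0.2]]]'
python3 -m pendant '[[[0,0,0.0004,0,0,0,0.2],[0,0,0.0001,0,0,0,0.2],[0,0,0,0,0,0,0.2],[0,0,0,0,0,0,0.2],[0,0,0,0,0,0,0.2]]]'
```

```text
time: 20.48
position: [0.6026, 0.1805, 0.03]
tool_rot: [0.707, 0.707, -0.0, -0.0]
ft_force: [0.4, 1.0, -0.4]
grip_width: 0.0261
grip_force: 25.0
time: 21.1
position: [0.6026, 0.1805, 0.0298]
tool_rot: [0.707, 0.707, 0.0, 0.0]
ft_force: [-2.0, 0.1, 4.9]
grip_width: 0.0259
grip_force: 25.0
```

Contact. Releasing and returning over the stack.

```bash
python3 -m pendant '[[[0,0,0,0,0,0,0.4],[0,0,0,0,0,0,0.4],[0,0,0,0,0,0,0.45],[0,0,0,0,0,0,0.5],[0,0,-0.005,0,0,0,0.55]]]'
python3 -m pendant '[[[0,0,-0.02,0,0,0,0.6],[0,0,-0.03,0,0,0,0.6],[0,0,-0.04,0,0,0,0.6],[-0.02,-0.01,-0.03,0,0,0,0.6],[-0.04,-0.015,0,0,0,0,0.65]]]'
python3 -m pendant '[[[-0.05,-0.02,0,0,0,0,0.65],[-0.05,-0.02,0,0,0,0,0.65],[-0.05,-0.02,0,0,0,0,0.65],[-0.05,-0.02,0,0,0,0,0.65],[-0.05,-0.02,0,0,0,0,0.65]]]'
python3 -m pendant '[[[-0.05,-0.02,0,0,0,0,0.65],[-0.05,-0.02,0,0,0,0,0.65],[-0.05,-0.014,0,0,0,0,0.65],[-0.0115,0,0,0,0,0,0.65],[0,0,0,0,0,0,0.65]]]'
python3 - <<'E'
from felt import *
print(get_obs()["position"]);s=cam("side");t=cam("top");w=cam("wrist")
p=proj(s,(.603,.18,.03)).astype(int);b=cv2.resize(s["img"][p[1]-35:p[1]+30,p[0]-25:p[0]+46,::-1],(400,366),interpolation=cv2.INTER_CUBIC)
q=proj(t,(.603,.18,.03)).astype(int);a=cv2.resize(t["img"][q[1]-35:q[1]+30,q[0]-36:q[0]+36,::-1],(400,366),interpolation=cv2.INTER_CUBIC)
cv2.imwrite("pics/d100.png",np.hstack([a,b]))
g=cv2.cvtColor(np.ascontiguousarray(s["img"]),cv2.COLOR_RGB2GRAY)
X=(.423,-.291)
for z,r in((.0925,.019),(.07,.027)):
    P=np.array([proj(s,[X[0]+r*np.cos(a),X[1]+r*np.sin(a),z]) for a in np.linspace(0,6.28,80)]);print(P.min(0),P.max(0))
print([(v,*[(int(c.min()),int(c.max())) for c in [np.where(g[v,295:345]>80)[0]+295] if len(c)]) for v in range(354,396,4)])
E
```

```text
time: 21.72
position: [0.6022, 0.1804, 0.0341]
tool_rot: [0.707, 0.707, -0.0, -0.0]
ft_force: [-0.0, 0.4, -0.0]
grip_width: 0.0457
grip_force: 0.0
time: 22.35
position: [0.5804, 0.1211, 0.1592]
tool_rot: [0.706, 0.708, 0.004, 0.003]
ft_force: [0.3, -0.2, -0.5]
grip_width: 0.0549
grip_force: 0.0
time: 22.98
position: [0.4776, -0.1314, 0.1561]
tool_rot: [0.707, 0.707, 0.0, 0.001]
ft_force: [1.0, -0.6, 0.0]
grip_width: 0.0566
grip_force: 0.0
time: 23.6
position: [0.4241, -0.2917, 0.1553]
tool_rot: [0.707, 0.707, 0.0, 0.001]
ft_force: [-1.0, -0.3, 0.7]
grip_width: 0.0561
grip_force: 0.0
[ 0.42409251 -0.29165461  0.1553253 ]
[306.39846949 358.06875359] [331.8731889  379.90194873]
[301.77517835 362.18608215] [337.1999674  392.99299797]
[(354, (299, 334)), (358, (300, 318)), (362, (295, 328)), (366, (307, 331)), (370, (305, 334)), (374, (303, 336)), (378, (302, 337)), (382, (301, 337)), (386, (303, 335)), (390, (303, 336)), (394, (304, 334))]
```

View pics/d100.png

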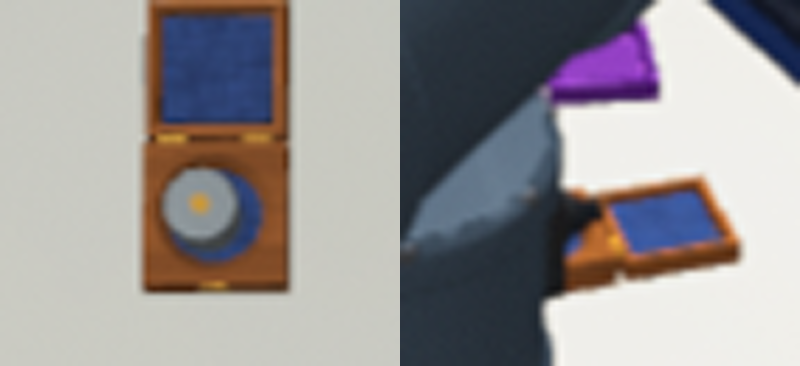

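The top view shows the 100 g weight inside its pocket, dot at crop (200,203) and shifted only by perspective, while the rest of the stack is unmoved. Gripping the 200 g weight next.

```bash
python3 - <<'E'
from felt import *
t=cam("top");q=proj(t,(.603,.18,.03)).astype(int)
u=(q[0]-36+200*72/400,q[1]-35+203*65/366);print("dot at z .0303:",plane(t,u,.0303),felt(pickle.load(open("top0.pkl","rb")),(.6025,.179)))
E
python3 -m pendant '[[[0.0005,-0.001,0.02,0,0,0,0.65],[0,0,0.02,0,0,0,0.65],[0,0,0.0185,0,0,0,0.65],[0,0,0.005,0,0,0,0.65],[0,0,0,0,0,0,0.65]]]' 30
python3 -m pendant '[[[0,0,0,0,0,0,0.3],[0,0,0,0,0,0,0.3],[0,0,0,0,0,0,0.3],[0,0,0,0,0,0,0.3],[0,0,0,0,0,0,0.3]]]' 30
```

```text
dot at z .0303: [0.60119998 0.18085429 0.0303    ] (array([248., 213.]), array([603.2, 178.4]), array([31.7, 30.8]), array([602.5, 178.9]))
time: 24.42
position: [0.4231, -0.2899, 0.0909]
tool_rot: [0.706, 0.708, 0.0, -0.0]
ft_force: [-0.1, -0.1, -0.4]
grip_width: 0.0565
grip_force: 0.0
time: 25.05
position: [0.4232, -0.2909, 0.0915]
tool_rot: [0.707, 0.707, 0.0, 0.001]
ft_force: [0.8, 0.7, 6.0]
grip_width: 0.0368
grip_force: 30.0
```

```bash
python3 -m pendant '[[[0,0,-0.005,0,0,0,0.3],[0,0,-0.015,0,0,0,0.3],[0,0,-0.02,0,0,0,0.3],[0,0,-0.015,0,0,0,0.3],[0.0135,0,0,0,0,0,0.3]]]'
python3 -m pendant '[[[0.04,0.003,0,0,0,0,0.3],[0.05,0.003,0,0,0,0,0.3],[0.05,0.003,0,0,0,0,0.3],[0.05,0.003,0,0,0,0,0.3],[0.05,0.003,0,0,0,0,0.3]]]'
python3 -m pendant '[[[0.04,0.003,0,0,0,0,0.3],[0.02,0,0.01,0,0,0,0.3],[0,0,0.02,0,0,0,0.3],[0,0,0.02,0,0,0,0.3],[0,0,0.02,0,0,0,0.3]]]'
python3 -m pendant '[[[0,0,0,0,0,0,0.3],[0,0,0,0,0,0,0.3],[0,0,0,0,0,0,0.3],[0,0,0,0,0,0,0.3],[0,0,0,0,0,0,0.3]]]'
python3 - <<'E'
from felt import *
print(get_obs()["position"]);w=cam("wrist");s=cam("side")
cv2.imwrite("pics/q200.png",np.hstack([cv2.resize(w["img"][120:340,200:440,::-1],(400,366)),cv2.resize(s["img"][220:300,250:350,::-1],(400,366))]))
g=cv2.cvtColor(np.ascontiguousarray(w["img"]),cv2.COLOR_RGB2HSV)
print(felt(w,(.441,.0225)),felt(s,(.441,.0225)),felt(S,(.441,.0225)))
# dot of held weight in wrist and side
for n,c,r in(("w",w,(290,270,360,330)),("s",s,(270,215,320,265))):
    print(n,[(b.mean(0).round(1),len(b)) for b in blobs(c,(15,90,110),(32,255,255),0.5,r)])
o=get_obs()["position"];print(proj(w,[o[0],o[1],o[2]+.001]),proj(s,[o[0],o[1],o[2]+.001]))
for v in(190,200,210,220):
    c=np.where(cv2.inRange(g,(100,90,40),(125,255,255))[v,270:370])[0]+270;print(v,(c.min(),c.max()) if len(c) else 0)
E
```

```text
time: 25.68
position: [0.4238, -0.2783, 0.1474]
tool_rot: [0.707, 0.707, -0.0, 0.002]
ft_force: [-0.9, -0.3, -3.7]
grip_width: 0.0371
grip_force: 30.0
time: 26.3
position: [0.4365, -0.0347, 0.1455]
tool_rot: [0.707, 0.707, -0.0, -0.001]
ft_force: [0.9, -0.7, -1.1]
grip_width: 0.037
grip_force: 30.0
time: 26.92
position: [0.4396, 0.0238, 0.0751]
tool_rot: [0.707, 0.708, -0.0, -0.001]
ft_force: [-0.3, 0.1, -1.8]
grip_width: 0.037
grip_force: 30.0
time: 27.55
position: [0.4409, 0.0228, 0.0763]
tool_rot: [0.707, 0.707, 0.0, 0.0]
ft_force: [0.4, -0.6, -1.6]
grip_width: 0.0369
grip_force: 30.0
[0.44089365 0.02283455 0.07633036]
(array([325., 249.]), array([442.5,  26.3]), array([30.7, 44.7]), array([442.6,  25.1])) (array([291., 266.]), array([439. ,  23.4]), array([39.6, 40.3]), array([439.4,  23.8])) (array([291., 266.]), array([439. ,  23.4]), array([39.8, 40.3]), array([439.4,  23.8]))
w [(array([324.9, 310.3]), 39)]
s [(array([304.9, 257. ]), 10), (array([288.2, 242.4]), 5)]
[321.4196204 306.3123849] [289.21269247 241.65297766]
190 0
200 0
210 0
220 0
```

The held weight's dot (324.9) and the felt (325) line up in the wrist view, and the side view agrees. Lowering.

```bash
python3 -m pendant '[[[0,0,0.02,0,0,0,0.3],[0,0,0.015,0,0,0,0.3],[0,0,0.009,0,0,0,0.3],[0,0,0.0015,0,0,0,0.3],[0,0,0,0,0,0,0.3]]]'
python3 -m pendant '[[[0,0,0.0004,0,0,0,0.3],[0,0,0.0004,0,0,0,0.3],[0,0,0,0,0,0,0.3],[0,0,0,0,0,0,0.3],[0,0,0,0,0,0,0.3]]]'
```

```text
time: 28.28
position: [0.4408, 0.0229, 0.0306]
tool_rot: [0.707, 0.707, 0.0, 0.0]
ft_force: [-0.4, 0.5, -1.6]
grip_width: 0.0374
grip_force: 30.0
time: 28.9
position: [0.4407, 0.0229, 0.0297]
tool_rot: [0.707, 0.707, 0.0, 0.0]
ft_force: [-0.8, -0.6, -1.6]
grip_width: 0.037
grip_force: 30.0
```

```bash
python3 -m pendant '[[[0,0,0.0003,0,0,0,0.3],[0,0,0.0003,0,0,0,0.3],[0,0,0,0,0,0,0.3],[0,0,0,0,0,0,0.3],[0,0,0,0,0,0,0.3]]]'
python3 -m pendant '[[[0,0,0.0002,0,0,0,0.3],[0,0,0,0,0,0,0.3],[0,0,0,0,0,0,0.3],[0,0,0,0,0,0,0.3],[0,0,0,0,0,0,0.3]]]'
```

```text
time: 29.52
position: [0.4407, 0.0229, 0.0295]
tool_rot: [0.707, 0.707, 0.0, 0.0]
ft_force: [-1.0, 1.0, 5.4]
grip_width: 0.0373
grip_force: 30.0
time: 30.15
position: [0.4407, 0.0229, 0.0294]
tool_rot: [0.707, 0.707, 0.0, 0.0]
ft_force: [-0.5, 0.2, 7.5]
grip_width: 0.0369
grip_force: 30.0
```

```bash
python3 -m pendant '[[[0,0,0,0,0,0,0.55],[0,0,0,0,0,0,0.55],[0,0,0,0,0,0,0.6],[0,0,0,0,0,0,0.6],[0,0,-0.005,0,0,0,0.6]]]'
python3 -m pendant '[[[0,0,-0.02,0,0,0,0.65],[0,0,-0.03,0,0,0,0.7],[0,0,-0.04,0,0,0,0.8],[-0.02,0,-0.01,0,0,0,0.85],[-0.04,0,0,0,0,0,0.85]]]'
python3 -m pendant '[[[-0.05,-0.003,0,0,0,0,0.85],[-0.05,-0.003,0,0,0,0,0.85],[-0.05,-0.003,0,0,0,0,0.85],[-0.05,-0.004,0,0,0,0,0.85],[-0.04,-0.004,0,0,0,0,0.85]]]'
python3 -m pendant '[[[-0.014,0,0,0,0,0,0.85],[0,0,0,0,0,0,0.85],[0,0,0,0,0,0,0.85],[0,0,0,0,0,0,0.85],[0,0,0,0,0,0,0.85]]]'
python3 - <<'E'
from felt import *
print(get_obs()["position"]);s=cam("side")
rs=[]
t=cam("top")
for n,c in(("t",t),("s",s)):
    p=proj(c,(.441,.023,.0305)).astype(int);bb=blobs(c,(15,70,90),(32,255,255),0,(p[0]-8,p[1]-8,p[0]+9,p[1]+9));print(n,p,[b.mean(0) for b in bb])
    cv2.imwrite(f"pics/d200{n}.png",c["img"][:,:,::-1])
g=cv2.cvtColor(np.ascontiguousarray(s["img"]),cv2.COLOR_RGB2GRAY)
X=(.423,-.291);r=.027;P=np.array([proj(s,[X[0]+r*np.cos(a),X[1]+r*np.sin(a),.07]) for a in np.linspace(0,6.28,80)]);print(P.min(0),P.max(0))
print([(v,*[(int(c.min()),int(c.max())) for c in [np.where(g[v,290:350]>80)[0]+290] if len(c)]) for v in range(358,396,4)])
E
```

```text
time: 30.78
position: [0.4404, 0.0229, 0.0337]
tool_rot: [0.707, 0.707, -0.0, -0.0]
ft_force: [-0.7, -0.7, -0.2]
grip_width: 0.0522
grip_force: 0.0
time: 31.4
position: [0.4412, -0.0369, 0.1354]
tool_rot: [0.706, 0.708, 0.001, 0.001]
ft_force: [0.5, -0.4, -0.3]
grip_width: 0.0726
grip_force: 0.0
time: 32.02
position: [0.4235, -0.2792, 0.1342]
tool_rot: [0.707, 0.707, -0.0, 0.0]
ft_force: [0.5, -0.8, -0.4]
grip_width: 0.0737
grip_force: 0.0
time: 32.65
position: [0.424, -0.2901, 0.1339]
tool_rot: [0.706, 0.708, 0.0, -0.0]
ft_force: [0.2, -0.4, 0.8]
grip_width: 0.0737
grip_force: 0.0
[ 0.42400045 -0.29006228  0.13389543]
t [325 289] [array([326.375, 289.5  ])]
s [290 258] []
[301.77517835 362.18608215] [337.1999674  392.99299797]
[(358, (293, 318)), (362, (294, 302)), (366, (310, 329)), (370, (305, 334)), (374, (303, 336)), (378, (302, 337)), (382, (301, 337)), (386, (303, 335)), (390, (303, 336)), (394, (304, 334))]
```

```bash
python3 -m pendant '[[[-0.001,-0.001,0.025,0,0,0,0.85],[0,0,0.025,0,0,0,0.85],[0,0,0.0155,0,0,0,0.85],[0,0,0.005,0,0,0,0.85],[0,0,0,0,0,0,0.85]]]' 45
python3 -m pendant '[[[0,0,0,0,0,0,0.5],[0,0,0,0,0,0,0.5],[0,0,0,0,0,0,0.5],[0,0,0,0,0,0,0.5],[0,0,0,0,0,0,0.5]]]' 45
```

```text
time: 33.38
position: [0.423, -0.2922, 0.0634]
tool_rot: [0.707, 0.707, 0.0, -0.0]
ft_force: [-0.5, -0.6, -0.1]
grip_width: 0.074
grip_force: 0.0
time: 34.0
position: [0.4233, -0.2924, 0.0639]
tool_rot: [0.707, 0.707, 0.0, 0.001]
ft_force: [0.8, -0.2, 5.1]
grip_width: 0.0529
grip_force: 45.0
```

```bash
python3 -m pendant '[[[0,0,-0.005,0,0,0,0.5],[0,0,-0.015,0,0,0,0.5],[0,0,-0.02,0,0,0,0.5],[0,0,-0.015,0,0,0,0.5],[0.01,0.01,0,0,0,0,0.5]]]'
python3 -m pendant '[[[0.03,0.031,0,0,0,0,0.5],[0.035,0.04,0,0,0,0,0.5],[0.035,0.04,0,0,0,0,0.5],[0.03,0.04,0,0,0,0,0.5],[0.02,0.03,0,0,0,0,0.5]]]'
python3 -m pendant '[[[0.01,0.01,0.01,0,0,0,0.5],[0,0,0.015,0,0,0,0.5],[0,0,0.01,0,0,0,0.5],[0,0,0.005,0,0,0,0.5],[0,0,0,0,0,0,0.5]]]'
python3 -m pendant '[[[0,0,0,0,0,0,0.5],[0,0,0,0,0,0,0.5],[0,0,0,0,0,0,0.5],[0,0,0,0,0,0,0.5],[0,0,0,0,0,0,0.5]]]'
python3 - <<'E'
from felt import *
o=get_obs()["position"];print(o);w=cam("wrist","pics/q500w.png");s=cam("side","pics/q500s.png")
print(felt(w,(.6245,-.1225)))
for n,c,r in(("w",w,(290,260,360,330)),("s",s,(370,230,430,300))):
    print(n,[(b.mean(0).round(1),len(b)) for b in blobs(c,(15,90,110),(32,255,255),0.5,r)],proj(c,[o[0],o[1],o[2]+.0063]))
E
```

```text
time: 34.62
position: [0.4335, -0.2829, 0.1197]
tool_rot: [0.708, 0.707, -0.0, 0.002]
ft_force: [-0.1, -1.5, -5.7]
grip_width: 0.0533
grip_force: 45.0
time: 35.25
position: [0.6149, -0.1288, 0.1173]
tool_rot: [0.706, 0.708, -0.0, -0.001]
ft_force: [0.8, -0.7, -4.2]
grip_width: 0.0531
grip_force: 45.0
time: 35.88
position: [0.6229, -0.1227, 0.0778]
tool_rot: [0.707, 0.707, -0.0, -0.001]
ft_force: [-0.0, -0.2, -5.2]
grip_width: 0.0529
grip_force: 45.0
time: 36.5
position: [0.6238, -0.1219, 0.0784]
tool_rot: [0.707, 0.707, 0.0, 0.0]
ft_force: [-0.3, 0.4, -4.9]
grip_width: 0.0534
grip_force: 45.0
[ 0.62380216 -0.12194111  0.07840088]
(array([325., 237.]), array([ 625.6, -112.4]), array([35.5, 61.6]), array([ 625.6, -118. ]))
w [(array([325. , 316.1]), 40)] [321.49793725 312.26436172]
s [(array([377. , 298.2]), 6), (array([414.9, 285.5]), 8), (array([401. , 270.7]), 6), (array([377.9, 258.3]), 7), (array([414. , 247.4]), 20)] [401.56643668 270.06404223]
```

Aligned (wrist columns 325 and 325). Lowering.

```bash
python3 -m pendant '[[[-0.0005,0,0.02,0,0,0,0.5],[0,0,0.015,0,0,0,0.5],[0,0,0.01,0,0,0,0.5],[0,0,0.0015,0,0,0,0.5],[0,0,0,0,0,0,0.5]]]'
python3 -m pendant '[[[0,0,0.0004,0,0,0,0.5],[0,0,0.0004,0,0,0,0.5],[0,0,0,0,0,0,0.5],[0,0,0,0,0,0,0.5],[0,0,0,0,0,0,0.5]]]'
```

```text
time: 37.22
position: [0.6239, -0.1225, 0.0317]
tool_rot: [0.707, 0.707, -0.0, -0.0]
ft_force: [-1.2, 0.5, -5.6]
grip_width: 0.053
grip_force: 45.0
time: 37.85
position: [0.6238, -0.1225, 0.0311]
tool_rot: [0.707, 0.707, 0.0, 0.0]
ft_force: [-0.2, 0.4, -5.2]
grip_width: 0.0529
grip_force: 45.0
```

```bash
python3 -m pendant '[[[0,0,0.0004,0,0,0,0.5],[0,0,0.0004,0,0,0,0.5],[0,0,0,0,0,0,0.5],[0,0,0,0,0,0,0.5],[0,0,0,0,0,0,0.5]]]'
python3 -m pendant '[[[0,0,0.0004,0,0,0,0.5],[0,0,0,0,0,0,0.5],[0,0,0,0,0,0,0.5],[0,0,0,0,0,0,0.5],[0,0,0,0,0,0,0.5]]]'
```

```text
time: 38.48
position: [0.6238, -0.1225, 0.0302]
tool_rot: [0.707, 0.707, -0.0, -0.0]
ft_force: [0.6, -0.6, -5.5]
grip_width: 0.053
grip_force: 45.0
time: 39.1
position: [0.6238, -0.1225, 0.03]
tool_rot: [0.707, 0.707, 0.0, 0.0]
ft_force: [-0.3, -0.4, -3.2]
grip_width: 0.0529
grip_force: 45.0
```

```bash
python3 -m pendant '[[[0,0,0.0002,0,0,0,0.5],[0,0,0.0002,0,0,0,0.5],[0,0,0,0,0,0,0.5],[0,0,0,0,0,0,0.5],[0,0,0,0,0,0,0.5]]]'
```

```text
time: 39.72
position: [0.6238, -0.1225, 0.0299]
tool_rot: [0.707, 0.707, 0.0, 0.0]
ft_force: [-2.4, 0.7, 3.6]
grip_width: 0.0529
grip_force: 45.0
```

Contact. Releasing, rising and moving aside for the final check.

```bash
python3 -m pendant '[[[0,0,0,0,0,0,0.8],[0,0,0,0,0,0,0.8],[0,0,0,0,0,0,0.8],[0,0,0,0,0,0,0.8],[0,0,-0.005,0,0,0,0.8]]]'
python3 -m pendant '[[[0,0,-0.02,0,0,0,0.8],[0,0,-0.03,0,0,0,0.8],[0,0,-0.04,0,0,0,0.8],[0,0,-0.05,0,0,0,0.8],[-0.03,-0.03,-0.04,0,0,0,0.8]]]'
python3 -m pendant '[[[-0.04,-0.04,-0.02,0,0,0,0.8],[-0.04,-0.04,0,0,0,0,0.8],[-0.04,-0.03,0,0,0,0,0.8],[-0.02,-0.02,0,0,0,0,0.8],[0,0,0,0,0,0,0.8]]]'
python3 - <<'E'
from felt import *
t=cam("top");s=cam("side")
for n,(X,z) in {"50":((.4435,.3104),.033),"100":((.6026,.1805),.0303),"200":((.4407,.0229),.0305),"500":((.6238,-.1225),.036)}.items():
    rs=[]
    for c in(t,s):
        p=proj(c,(*X,z)).astype(int);bb=blobs(c,(15,70,90),(32,255,255),-1,(p[0]-5,p[1]-5,p[0]+6,p[1]+6))
        if bb: rs.append(ray(c,max(bb,key=len).mean(0)))
    print(n,len(rs),tri(rs).round(4) if len(rs)==2 else "","want z",z)
cv2.imwrite("pics/fin.png",np.hstack([cv2.resize(t["img"][130:330,150:440,::-1],(400,276)),cv2.resize(s["img"][150:340,230:490,::-1],(400,292))[:276]]))
E
```

```text
time: 40.35
position: [0.6235, -0.1224, 0.0342]
tool_rot: [0.707, 0.707, -0.0, -0.0]
ft_force: [-0.4, -0.4, 0.3]
grip_width: 0.0692
grip_force: 0.0
time: 40.98
position: [0.5958, -0.1518, 0.2185]
tool_rot: [0.706, 0.709, 0.001, 0.003]
ft_force: [0.1, -0.2, 0.6]
grip_width: 0.0692
grip_force: 0.0
time: 41.6
position: [0.4628, -0.2941, 0.236]
tool_rot: [0.708, 0.706, -0.0, 0.001]
ft_force: [0.5, 0.0, 1.3]
grip_width: 0.0696
grip_force: 0.0
50 2 [0.4428 0.3104 0.0326] want z 0.033
100 1  want z 0.0303
200 1  want z 0.0305
500 2 [ 0.6225 -0.1233  0.0358] want z 0.036
```

View pics/fin.png

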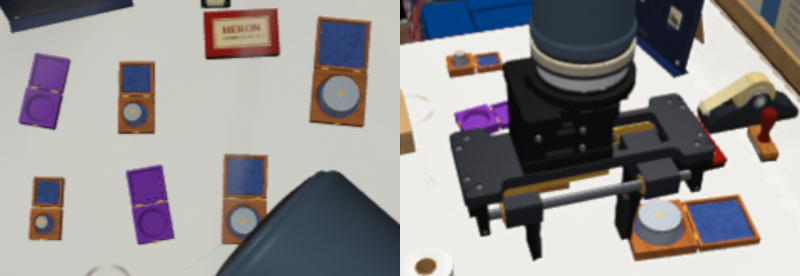

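All four weights stand upright in their wooden pockets. The 50 g and 500 g top heights match their seated heights. The 100 g and 200 g both made floor contact at the expected height.

```bash
python3 -c "from rig import hand_in;print(hand_in())"
```

```text
the job is handed in; nothing more can be done
None
```

All four weights were taken from the stack top-down and set upright and fully down in their own wooden cases, and the job is handed in; seating of the 50 g and 500 g was confirmed by two-camera height checks, that of the 100 g and 200 g by floor contact at the expected height and a top view.

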